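# Square the notebook on the copy stand and hold the camera up for the shot

## Task

Get the notebook ready for its shop photo: push it flat along the board of the copy stand until it lies square and flush against both metal fences, right into their corner. After that, take the grey grip on top of the camera column so that you squeeze in the button on its side, pull the camera straight up past the first stop to the second stop (as far as it goes), and finish while holding it there with the button still squeezed, because it sinks when let go. Leave the stapler, the tape roll and the phone alone.

Things in the scene. Friction and masses are not known exactly. Their poses are not given: they have to be found in the camera images.
- copy_stand: Copy stand, fixed: white board 5 mm thick, two aluminium fences 8 mm thick whose tops are 12 mm above the board, and a camera column. Origin on the counter surface; x away from the robot, y left, z up. Board: x -110 to 150, y -160 to 150 mm. Inner fence faces: far fence x = +80 (y -142 to 98), left fence y = +90 (x -100 to 88). Column axis at x 108, y 118 mm, behind the corner.
- fence_corner (a point): The inner corner where the two fence faces meet, at the level of the board's top (5 mm above the counter). Axes as the stand's: the notebook lies on its -x, -y side. The black camera head overhangs this corner by about 30 mm, 105 to 145 mm above the counter when down; the column's fixed tube ends 121 mm above the counter.
- notebook_centre (a point): Centre, half-way up, of the closed red pocket notebook (90 mm along its x, 140 along its y, 12 thick, 0.07 to 0.16 kg), loose and flat on the board. Home, this point is 45 mm in -x and 70 mm in -y from the fence corner, axes parallel to the stand's (starts within 0.3 rad of that, 30 to 90 mm away). Too wide to grasp: push its near and its right edge.
- grip: Sliding camera mast with the grey upright grip block on its top (40 mm along x, 24 along y, 50 tall; axes as the stand's; nothing above it). Origin under the block's centre: 150 mm above the counter when down and latched, 195 at the first stop (stops only if the button is out), 240 at the second stop, the hard end. Takes about 4 N upwards to move or hold; let go up there, it sinks to about 208.
- grip_centre (a point): Centre of the grey grip, 25 mm above its underside: 175 mm above the counter when down, 220 at the first stop, 265 at the second. Pinch the grip here from above across its y direction (29 mm over the button, 24 mm with the button in).
- release (a joint): Spring button: white 20 x 20 mm square on the grip's right (-y) face, 2 mm above the grip's centre, 5 mm proud. 0 when out, grows as it is pushed in along +y: 0.005 flush with the grip, 0.006 at most. Needs 0.6 to 1.8 N. The mast is unlatched while it is in by over 0.003; it springs out when let go.
- stapler: Bystander: stapler, 124 x 78 x 46 mm, loose on the counter to the right. Origin under its centre.
- tape_roll: Bystander: roll of tape lying flat, 46 mm across, 15 mm high, loose on the counter to the right. Origin under its centre.
- phone: Bystander: phone lying flat, 162 x 117 x 9 mm, loose on the counter to the left. Origin under its centre.

How it is judged:
By the outcome, as a careful person would: the job done as asked, in the order asked, and still so for the second after the job is handed in, while the arm keeps its last pose, push and grip.
It also fails if it takes over 54 s, if anything falls off the work surface, if the arm or the gripper's body presses on something with over 40 N, if the wrist force passes 120 N, or if a joint passes its speed limit or range.

## Robot

A 6-joint arm with a two-finger parallel gripper is mounted at the origin on a cart in front of the work surface, level with it; the furniture and walls round the work are solid. World frame = base frame: x ahead of the robot, y to its left, z up, the work surface at z = 0. Lengths are in mm, angles in rad, forces in N, time in s.
With the tool pointing down it reaches from about 325 to 850 mm from the base axis. Payload 15.5 kg.
Tool frame: the origin (TCP) lies between the finger pads; the fingertips stand 17 mm ahead of it and the grasp point (between the pads) lies 2 mm behind it; z points along the fingers, x is the direction in which the jaws open and shut, and the axes are right-handed (so a half turn about z gives the same grasp; the last joint's range is limited). The gripper opens to 91 mm and grips with 3 to 60 N. Pads are 32 mm wide; open, the fingers measure 118 mm over their backs; the gripper's body (76 mm by 178 mm) begins 60 mm behind the grasp point.
Start: joints at [-1.196, 0.494, 1.345, -0, 1.302, -0.096], TCP at [282.944, -557.288, 230.915] pointing down, gripper open.
Joint ranges: [-2.91, 2.91], [-0.82, 2.16], [0.22, 2.67], [-1.22, 4.37], [0.12, 2.79], [-3.08, 3.08]. Speed limits (rad/s): [1.89, 1.89, 2.57, 3.01, 3.01, 3.01].

## Interface

Orientations are given as a unit quaternion [w, x, y, z].
In Python, from bench import r gives the robot as it stands.
- The arm moves only by the tool apply_moves, never from a script. Its arguments are lists of equal length, an entry for each row: "translation": the shift along the tool's x, y, z in mm, a list of three; "spin": the turn about the tool's z in degrees; "fingers": the closure in counts, from 0 (fully open) to 255 (shut). In form: {"translation": [[tx, ty, tz], ...], "spin": [spin, ...], "fingers": [fingers, ...]}. A call has 1 to 20 rows; each row shifts and turns the commanded pose from where the row before left it, along the tool's axes as they then stand; what a row does not reach is not made up. A row lasts 1/8 s, in which the tool goes at most 62.5 mm and 10.7 degrees, less where a joint would pass 70% of its speed; a pose out of reach is approached as far as the arm can. A call with a gripper value outside its range is refused whole. The fingers move at their own pace and stop on an object; "grip_force" is the grip in N (left out, the last holds). Time passes only in rows, so rows that do not move let the fingers close. It gives the time, the measured TCP pose, the force and the opening at its end, in the units of the state.
- r.get_state(): the state, without advancing time (a new reading comes with each control period).
- r.capture(name): name is "scene" or "side" or "wrist"; returns a dict with "frame" (480x640x3 uint8, red, green, blue), "vertical_fov" (degrees; the focal length in pixels is half the picture's height over the tangent of half this angle, whatever the lens; pixels are square), "cx", "cy" (the principal point, pixels), "k1" (the pictures are not rectified: a ray, as slopes to the right and down, at radius r is drawn at 1 + k1 r^2 times it, then the intrinsics apply), "rvec" (rotation vector, rad) and "tvec" (3), from world to camera coordinates, as OpenCV has them; the wrist camera has in their place "hand_eye" (4x4, takes a point from camera to tool coordinates, whose origin is the TCP and whose axes are the tool frame's). Camera axes: x right, y down, z forward; pixel columns grow to the right and rows downward; lengths in mm; the calibration is good to about 2 mm. A picture is of the moment at which its call begins: read the wrist's pose just before it. There is no depth.
- r.finish_job(): hands the job in, once; it reports no verdict.
The state is a dict: "time": time; "joint_positions": joint angles; "joint_velocities": joint speeds; "joint_efforts": joint torques, N m; "eef_pos": TCP position; "eef_rot": TCP orientation; "ft_force": force on the tool from outside, world axes, zero at the start; "torque": the same for the moment, N m; "width": opening from 0.0 (shut) to 1.0 (fully open).
Only numpy, scipy, OpenCV 4.12 (cv2) and the standard library are available. Lean on these libraries where they do the work, as an engineer would, in place of code of your own. Each camera call takes 0.05 s, during which the arm holds its last target.

## Working session

There is one attempt and no reset: what is moved stays moved. The work goes in short steps, Python scripts to look and compute and a tool call to move; the robot and the scene stay as the last step left them, time stands still between calls to the robot, and variables do not carry over. Pictures are saved under pics/ and viewed, and the job is handed in when it is done.

Besides the shell and the picture viewer there is one more tool, called as name(argument=value, ...), one argument or row to a line, values as JSON. apply_moves: Moves the arm, as the interface text tells. Its arguments: {"type":"object","properties":{"translation":{"type":"array","items":{"type":"array","items":{"type":"number"}}},"spin":{"type":"array","items":{"type":"number"}},"fingers":{"type":"array","items":{"type":"number"}},"grip_force":{"type":"number"}},"required":["translation","spin","fingers"]}

```bash
mkdir -p pics
cat > h.py <<'E'
import numpy as np, cv2, pickle
from bench import r
def cap(name,out):
    s=r.get_state(); c=r.capture(name); c=dict(c); c['state']=s
    cv2.imwrite('pics/%s.png'%out, np.ascontiguousarray(c['frame'][:,:,::-1])); pickle.dump(c,open('pics/%s.pkl'%out,'wb')); return c
def load(out): return pickle.load(open('pics/%s.pkl'%out,'rb'))
def Rq(q):
    from scipy.spatial.transform import Rotation as R
    return R.from_quat([q[1],q[2],q[3],q[0]]).as_matrix()
def ext(c):
    # returns origin, R cam->world
    if 'hand_eye' in c:
        H=np.array(c['hand_eye']); s=c['state']; R=Rq(s['eef_rot']); 
        return R@H[:3,3]+np.array(s['eef_pos']), R@H[:3,:3]
    R=cv2.Rodrigues(np.array(c['rvec'],float))[0]; t=np.array(c['tvec'],float).ravel()
    return -R.T@t, R.T
def K(c):
    f=240/np.tan(np.radians(c['vertical_fov'])/2); return np.array([[f,0,c['cx']],[0,f,c['cy']],[0,0,1.]]),np.array([c['k1'],0,0,0,0.])
def ray(c,uv):
    k,d=K(c); p=cv2.undistortPointsIter(np.array(uv,float).reshape(-1,1,2),k,d,None,None,(3,100,1e-10)).reshape(-1,2)
    o,R=ext(c); return o,(R@np.c_[p,np.ones(len(p))].T).T
def plane(c,uv,z):
    o,d=ray(c,uv); return o+d*((z-o[2])/d[:,2])[:,None]
def proj(c,P):
    k,d=K(c);o,R=ext(c); rv=cv2.Rodrigues(R.T)[0]; return cv2.projectPoints(np.array(P,float).reshape(-1,1,3),rv,-R.T@o,k,d)[0].reshape(-1,2)
E
python3 - <<'E'
from h import *
s=r.get_state(); print(s)
for n in ('scene','side','wrist'):
    c=cap(n,n+'0'); print(n,c['vertical_fov'],c['cx'],c['cy'],c['k1'],ext(c))
E
```

```text
{'time': 0.0, 'joint_positions': array([-1.19650514e+00,  4.94191643e-01,  1.34612321e+00, -1.49627204e-05,
        1.30249879e+00, -9.55144399e-02]), 'joint_velocities': array([ 0.00038286, -0.00318712, -0.00030813, -0.00055074, -0.00024579,
        0.00124343]), 'joint_efforts': array([ 9.59542704e-04, -8.78816915e+01, -3.81852329e+01,  7.05486629e-02,
        5.34023833e-02, -9.62447120e-05]), 'eef_pos': array([ 282.80523377, -556.95692729,  230.33567633]), 'eef_rot': array([-3.61761692e-04,  8.52266384e-01, -5.23107673e-01, -4.91817145e-04]), 'ft_force': array([-0.03730933, -0.72654562, -0.49294657]), 'torque': array([0.00685058, 0.01062015, 0.01621569]), 'width': 1.0024509549470664}
scene 47.88822933199087 322.5927574629526 244.02016889529114 -0.16053747973572552 (array([-294.64340622,  556.64118987, 1286.10946698]), array([[-0.54415584, -0.63085705,  0.55309475],
       [-0.83878307,  0.39463594, -0.37510724],
       [ 0.01836798, -0.66804331, -0.74389566]]))
side 51.7017629021871 310.49830743893006 240.61365452773524 -0.009940113269501309 (array([-708.96105642, -277.46723835,  811.07622049]), array([[ 0.21122765, -0.4583616 ,  0.86330037],
       [-0.97735061, -0.11078037,  0.180315  ],
       [ 0.01298726, -0.88183465, -0.47137987]]))
wrist 60.5046214634733 318.9701790842998 238.3229469109678 -0.013221823501518529 (array([ 348.76304359, -524.6268185 ,  384.3813279 ]), array([[ 4.52923458e-01, -8.61264978e-01, -2.30397438e-01],
       [-8.91548976e-01, -4.37791777e-01, -1.16098165e-01],
       [-8.74820413e-04,  2.57994182e-01, -9.66146074e-01]]))
```

View pics/scene0.png

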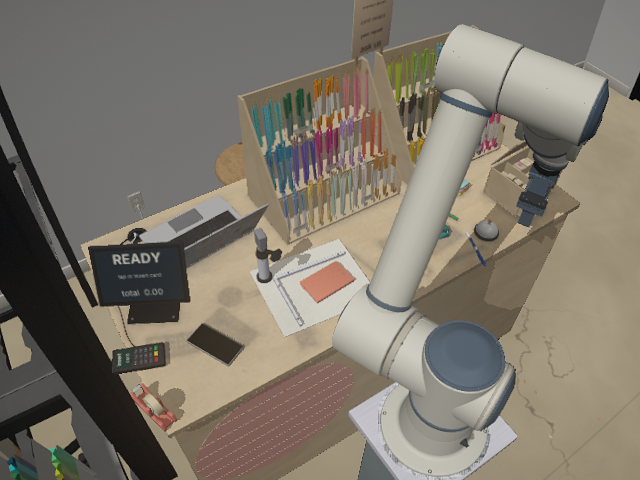

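View pics/side0.png

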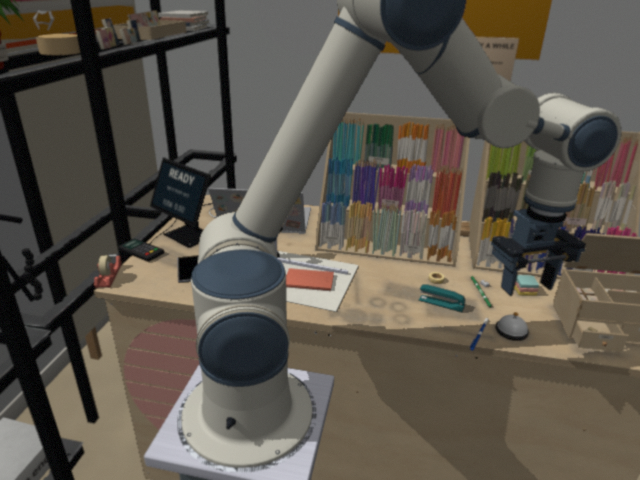

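View pics/wrist0.png

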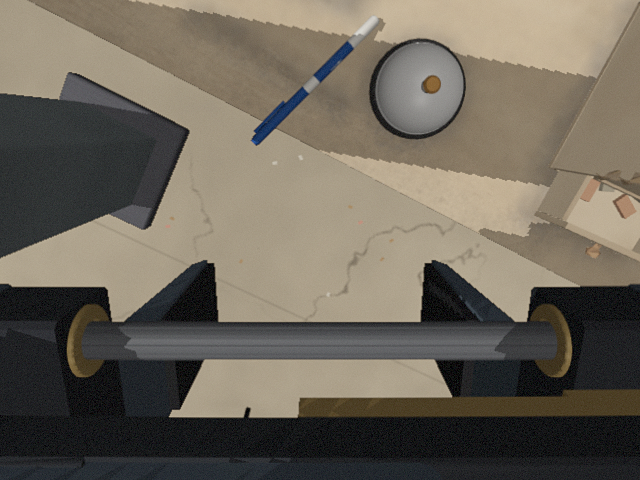

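The scene view shows the white board around (315,285), with the red notebook at (328,282). The camera column is at (263,255) and the phone at (215,343). I'll zoom in and measure.

Run:
```python
from h import *
c=load('scene0'); im=np.ascontiguousarray(c['frame'][:,:,::-1])
cv2.imwrite('pics/z0.png',cv2.resize(im[215:340,235:395],None,fx=5,fy=4.8,interpolation=cv2.INTER_CUBIC))
hsv=cv2.cvtColor(im,cv2.COLOR_BGR2HSV)
m=cv2.inRange(hsv,(0,110,120),(12,255,255)); m[:250]=0;m[310:]=0;m[:,:295]=0;m[:,370:]=0
ct=max(cv2.findContours(m,0,1)[0],key=cv2.contourArea)
P=plane(c,ct.reshape(-1,2),17.)[:,:2].astype(np.float32)
print(cv2.contourArea(ct),cv2.minAreaRect(P))
```

```text
1049.0 ((519.4049682617188, -13.17584228515625), (91.00243377685547, 140.91119384765625), 5.332765102386475)
```

View pics/z0.png

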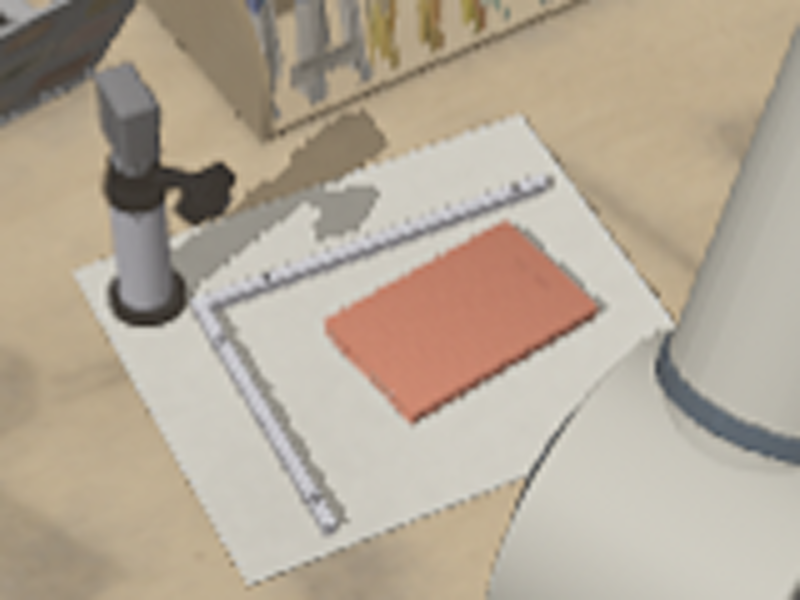

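Run:
```python
from h import *
c=load('scene0')
z=np.array([[75,270],[248,584],[523,115],[670,318],[553,178],[330,530],[200,300]],float)
uv=z/[5,4.8]+[235,215]
P=plane(c,uv[:4],5.); F=plane(c,uv[4:],17.)
print(P[:,:2],F[:,:2])
# fit: local coords: FL(150,150) NL(-110,150) FR(150,-160); far fence outer end top approx
L=np.array([[150,150],[-110,150],[150,-160]],float); Q=P[:3,:2]
lc=L.mean(0);qc=Q.mean(0);H=(L-lc).T@(Q-qc); th=np.arctan2(H[0,1]-H[1,0],H[0,0]+H[1,1])
R=np.array([[np.cos(th),-np.sin(th)],[np.sin(th),np.cos(th)]]);t=qc-R@lc
print(th,t,Q-(L@R.T+t))
for n,p in dict(corner=(80,90),home=(35,20),col=(108,118)).items(): print(n,R@np.array(p)+t)
```

```text
[[ 681.67652761  159.04118661]
 [ 424.29271     187.67412902]
 [ 647.21352937 -147.65640587]
 [ 457.25977448 -125.87037955]] [[ 582.52633507 -125.76391703]
 [ 425.03005392  133.73061723]
 [ 611.57925156  110.56068504]]
-0.11132446518702888 [516.26854884  27.01117333] [[-0.32769519 -0.37726135]
 [ 0.67904265 -0.62893169]
 [-0.35134746  1.00619304]]
corner [605.77185493 107.56648476]
home [553.27378613  42.99905665]
col [636.70918074 132.28250935]
```

The stand's yaw is about -0.111 rad and its origin is near (516,27). The notebook sits about 27 mm in x and 60 mm in y from home, turned +0.2 rad. I'll turn the jaws along the stand's y axis and hover behind the near edge.

apply_moves(
  translation=[
    [0,0,0],
    [0,0,0],
    [0,0,0],
    [0,0,0],
    [-47,-7,0],
    [-47,-7,0],
    [-47,-7,0],
    [-47,-7,0],
    [-47,-7,0],
    [-47,-7,0],
    [-47,-7,0],
    [-47,-7,0],
    [-47,-7,0],
    [-47,-7,0],
    [-47,-7,0],
    [-49,-10,0],
    [0,0,0],
  ],
  spin=[8.3,8.3,8.4,8.4,0,0,0,0,0,0,0,0,0,0,0,0,0],
  fingers=[0,0,0,0,0,0,0,0,0,0,0,0,0,0,0,0,0],
)

```text
time: 2.28
eef_pos: [433.8, -2.1, 230.9]
eef_rot: [0.0, -0.668, 0.745, 0.0]
ft_force: [-0.6, 0.8, 0.3]
width: 1.001
```

Run:
```python
from h import *
s=r.get_state();print(s['time'],s['eef_pos'],s['joint_positions'],Rq(s['eef_rot']),s['ft_force'])
cap('wrist','w1')
```

```text
2.275 [433.77122951  -2.0975577  230.86452311] [-1.43011131e-01  2.25269175e-01  1.79021987e+00  4.84259444e-04
  1.12598628e+00  1.53661190e+00] [[-1.08819091e-01 -9.94061554e-01  1.78480801e-04]
 [-9.94061476e-01  1.08819158e-01  4.15945741e-04]
 [-4.32897800e-04 -1.32158051e-04 -9.99999898e-01]] [-0.60055373  0.78271135  0.34832656]
```

View pics/w1.png

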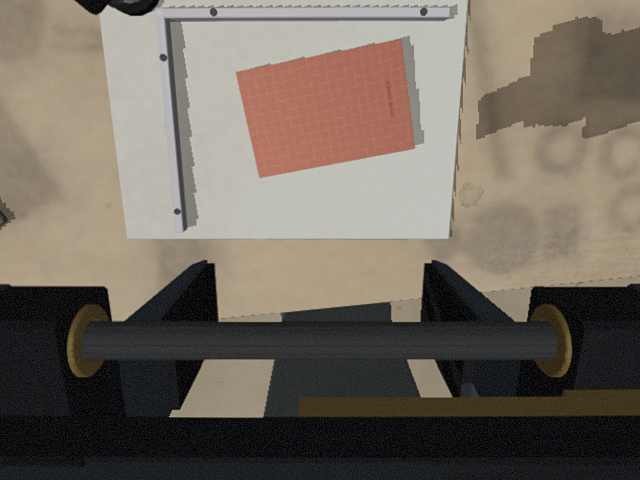

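The wrist view shows the fences meeting near (170,18) and the notebook centred near (325,108). The board's near edge runs along row 238. I'll refine both poses from this picture.

```bash
cat >> h.py <<'E'
def red(c,z=17.):
    im=np.ascontiguousarray(c['frame'][:,:,::-1]); hsv=cv2.cvtColor(im,cv2.COLOR_BGR2HSV)
    m=cv2.inRange(hsv,(0,90,90),(14,255,255)); m=cv2.morphologyEx(m,cv2.MORPH_CLOSE,np.ones((5,5)))
    ct=max(cv2.findContours(m,0,1)[0],key=cv2.contourArea)
    P=plane(c,ct.reshape(-1,2),z)[:,:2].astype(np.float32); return cv2.minAreaRect(P),P,ct
E
python3 - <<'E'
from h import *
c=load('w1'); print(red(c)[0])
im=np.ascontiguousarray(c['frame'][:,:,::-1])
cv2.imwrite('pics/w1z.png',cv2.resize(im[0:260,95:475],None,fx=2.1,fy=2.1,interpolation=cv2.INTER_CUBIC))
B=plane(c,[[127.5,238.5],[449.5,238.5]],5.)[:,:2]
F=plane(c,[[172,20],[455,17]],17.)[:,:2]   # inner top edge far fence
Lf=plane(c,[[173,20],[186,229]],17.)[:,:2]
for n,a in (('board',B),('far',F),('left',Lf)):
    d=a[1]-a[0]; print(n,a,np.linalg.norm(d),np.degrees(np.arctan2(d[1],d[0])))
E
```

```text
((521.27197265625, -18.726318359375), (89.49488067626953, 139.01873779296875), 4.341906547546387)
board [[ 426.02414084  183.16756143]
 [ 392.59201822 -123.40950813]] 308.39456286162726 -96.22349297558499
far [[ 605.42139166   99.37124745]
 [ 582.57385606 -129.76042248]] 230.26795705350744 -95.69434363389715
left [[605.32884196  98.55943857]
 [431.59972996 121.14101292]] 175.1905587058431 172.59412900414387
```

View pics/w1z.png

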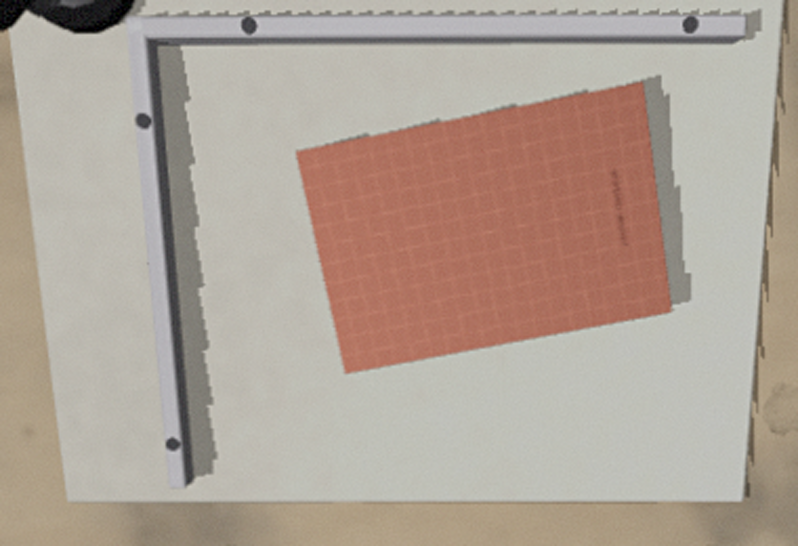

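Run:
```python
from h import *
c=load('w1')
f=lambda z:np.array(z,float)/2.1+[95,0]
B=plane(c,f([[67,500],[743,500]]),5.)[:,:2]
F=plane(c,f([[150,37.5],[745,37]]),17.)[:,:2]
L=plane(c,f([[150,37.5],[184,487]]),17.)[:,:2]
for a in (B,F,L):
    d=a[1]-a[0]; print(a,np.linalg.norm(d),np.degrees(np.arctan2(d[1],d[0])))
th=np.radians(-6.2);R=np.array([[np.cos(th),-np.sin(th)],[np.sin(th),np.cos(th)]])
# origin estimates
t1=B[0]-R@[-110,150]; t2=B[1]-R@[-110,-160]; t3=F[0]-R@[80,90]; t4=F[1]-R@[80,-142]; t5=L[1]-R@[-100,90]
print(t1,t2,t3,t4,t5); t=(t1+t2+t3+t4+t5)/5; print(t)
rc=red(c)
p=cv2.boxPoints(rc[0]); print((p-t)@R, (np.array(rc[0][0])-t)@R)
s=c['state']; print('tcp',(s['eef_pos'][:2]-t)@R, 'home',R@[35,20]+t,'grip',R@[108,118]+t)
```

```text
[[ 426.48023853  183.64641377]
 [ 393.06567722 -122.76227852]] 308.2252741359412 -96.2236408414824
[[ 607.50432814  103.57948565]
 [ 582.5595252  -125.50229137]] 230.4358994491231 -96.21447476816317
[[607.50432814 103.57948565]
 [429.22290426 124.7797797 ]] 179.537512981194 173.21853101014946
[519.63694121  22.64384004] [519.70218017  24.42194659] [518.252309    22.74584735] [518.36335659  24.30709397] [518.91805864  24.50625737]
[518.97456912  23.72499706]
[[ -49.84051875   18.194503  ]
 [ -24.40645285 -118.47780174]
 [  63.57788005 -102.10429909]
 [  38.14381416   34.56800565]] [  6.86868065 -41.95489805]
tcp [-81.91616293 -34.87342349] home [555.92983998  39.82803889] grip [639.0867972 129.3708804]
```

apply_moves(
  translation=[
    [10,0,45],
    [0,0,50],
    [0,0,50],
    [0,0,45],
    [0,0,16],
    [0,0,0],
    [0,-8,0],
    [0,-5,0],
    [0,-4,0],
    [0,-4,0],
    [0,-4,0],
    [0,-4,0],
    [0,-4,0],
    [0,-4,0],
    [0,-4,0],
    [0,-4,0],
    [0,-3,0],
    [0,0,0],
  ],
  spin=[0,0,0,0,0,0,0,0,0,0,0,0,0,0,0,0,0,0],
  fingers=[0,0,0,0,0,0,0,0,0,0,0,0,0,0,0,0,0,0],
)

```text
time: 4.58
eef_pos: [480.2, -20.1, 24.9]
eef_rot: [0.0, -0.666, 0.746, -0.0]
ft_force: [0.0, 0.3, 0.3]
width: 1.001
```

```bash
cat >> h.py <<'E'
T0=np.array([518.97,23.72]);TH=np.radians(-6.2);RS=np.array([[np.cos(TH),-np.sin(TH)],[np.sin(TH),np.cos(TH)]])
def rep(out,which='wrist'):
    c=cap(which,out); s=c['state']; print(s['time'],'tcp',(s['eef_pos'][:2]-T0)@RS,s['eef_pos'][2],'F',s['ft_force'][:2]@RS,s['ft_force'][2],'w',s['width'])
    a=red(c)[0]; print('nb',a, 'stand',(np.array(a[0])-T0)@RS); return c
E
python3 -c "
from h import *
rep('w2')"
```

```text
4.575 tcp [-33.83091797 -47.79322959] 24.918326632541795 F [0.0142914  0.31816631] 0.2632036730062638 w 1.0010176369383967
nb ((543.5990600585938, -29.45447540283203), (139.2386932373047, 89.87496948242188), 83.55401611328125) stand [ 30.22781288 -50.20353336]
```

View pics/w2.png

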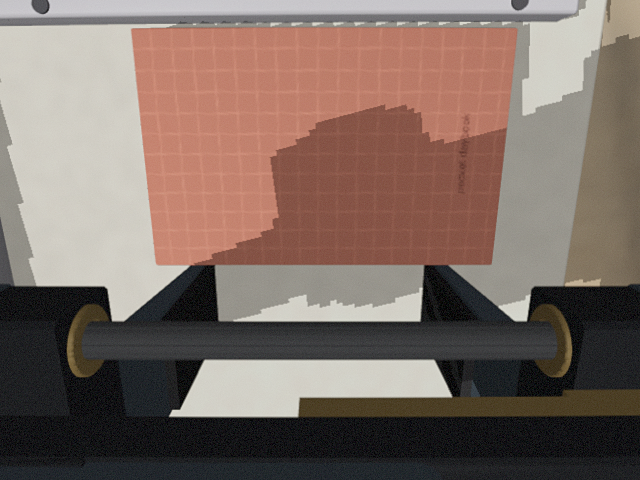

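The notebook is now square to the tool, its far edge at row 28, with a gap of about 5 mm to the far fence. I'll continue gently.

apply_moves(
  translation=[
    [0,-2,0],
    [0,-1.5,0],
    [0,-1,0],
    [0,-0.5,0],
    [0,0,0],
  ],
  spin=[0,0,0,0,0],
  fingers=[0,0,0,0,0],
)

```text
time: 5.25
eef_pos: [484.3, -20.6, 24.8]
eef_rot: [-0.0, -0.666, 0.746, 0.0]
ft_force: [-4.0, -0.9, 1.7]
width: 0.995
```

```bash
python3 -c "
from h import *
rep('w3')"
```

```text
5.25 tcp [-29.63400746 -47.8045237 ] 24.84243004180681 F [-3.91866436 -1.33650699] 1.6664511388457315 w 0.9950680014299835
nb ((547.3707885742188, -29.89008331298828), (139.3610076904297, 89.90428161621094), 83.55235290527344) stand [ 34.0245258  -50.22924914]
```

View pics/w3.png

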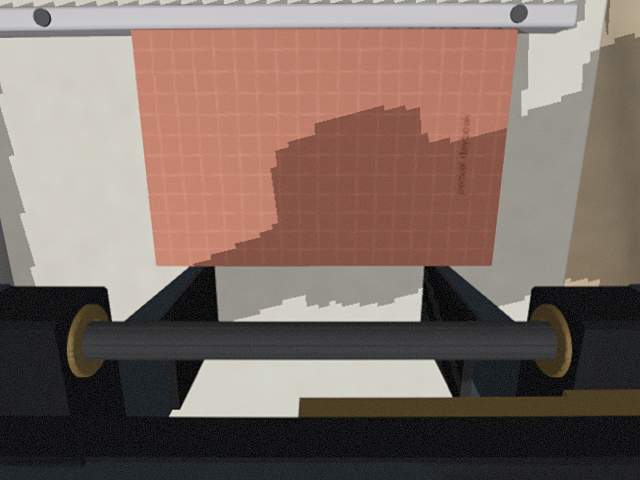

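The far edge is flush, with about 4 N of contact. Before pushing in +y I'll check that the stapler and tape are clear.

```bash
python3 -c "
from h import *
c=load('side0')
P=plane(c,[[418,291],[466,299],[443,311],[427,277],[447,277]],5.)[:,:2]
print(P,(P-T0)@RS)"
```

```text
[[ 536.31891659 -339.82624372]
 [ 526.33875679 -474.86753243]
 [ 452.16638288 -409.40891383]
 [ 620.51919386 -364.90967773]
 [ 634.71998449 -424.8375282 ]] [[  56.51020225 -359.54617683]
 [  61.17278893 -494.875455  ]
 [ -19.63523672 -437.81027482]
 [ 142.92698377 -375.38932123]
 [ 163.5168827  -433.43297531]]
```

apply_moves(
  translation=[
    [0,6,0],
    [0,0,-40],
    [36,-20,0],
    [36,-20,0],
    [36,-20,0],
    [36,-20,0],
    [0,0,40],
    [0,0,0],
    [-9,0,0],
    [-4,0,0],
    [-4,0,0],
    [-4,0,0],
    [-4,0,0],
    [-4,0,0],
    [-4,0,0],
    [-4,0,0],
    [0,0,0],
  ],
  spin=[0,0,0,0,0,0,0,0,0,0,0,0,0,0,0,0,0],
  fingers=[0,0,0,0,0,0,0,0,0,0,0,0,0,0,0,0,0],
)

```text
time: 7.42
eef_pos: [546.2, -135.0, 24.9]
eef_rot: [-0.0, -0.666, 0.746, 0.0]
ft_force: [0.2, -0.9, -0.3]
width: 0.999
```

```bash
python3 -c "
from h import *
rep('w4'); cap('scene','s4')"
```

```text
7.425 tcp [  44.24193213 -154.8161263 ] 24.893752966697644 F [ 0.31111514 -0.91941538] -0.30617830653899303 w 0.9989492601051898
nb ((570.8602905273438, -44.0049934387207), (83.08128356933594, 41.314327239990234), 83.53538513183594) stand [ 58.90103801 -61.72474957]
```

View pics/w4.png

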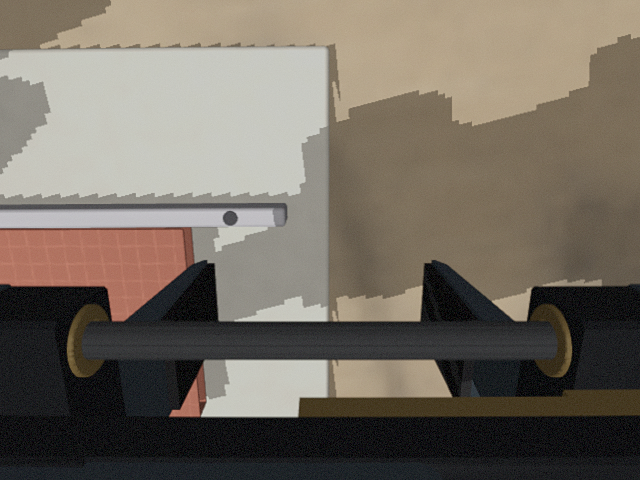

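View pics/s4.png

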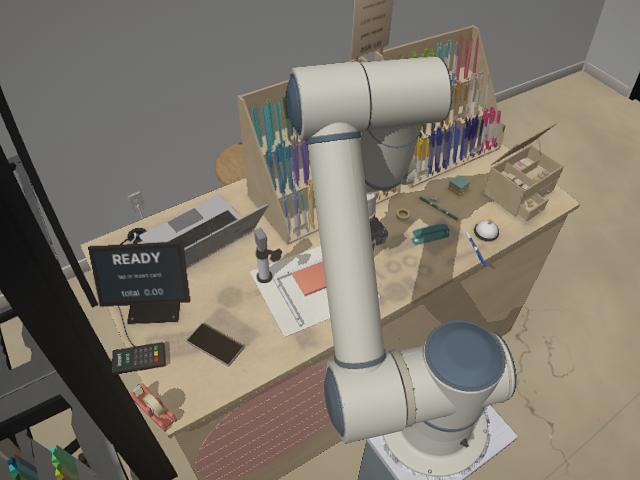

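The left finger is driving the notebook's right edge, and it is still square along the far fence. I'll keep pushing.

apply_moves(
  translation=[
    [-4,0,0],
    [-4,0,0],
    [-4,0,0],
    [-4,0,0],
    [-4,0,0],
    [-4,0,0],
    [-4,0,0],
    [-4,0,0],
    [-4,0,0],
    [-3,0,0],
    [0,0,0],
  ],
  spin=[0,0,0,0,0,0,0,0,0,0,0],
  fingers=[0,0,0,0,0,0,0,0,0,0,0],
)

```text
time: 8.9
eef_pos: [550.7, -96.3, 24.9]
eef_rot: [0.0, -0.666, 0.746, 0.0]
ft_force: [-0.3, 0.0, -0.6]
width: 0.998
```

```bash
python3 -c "
from h import *
rep('w5'); c=cap('scene','s5')
im=np.ascontiguousarray(c['frame'][:,:,::-1]);cv2.imwrite('pics/s5z.png',cv2.resize(im[215:340,235:395],None,fx=5,fy=4.8,interpolation=cv2.INTER_CUBIC))"
```

```text
8.9 tcp [  44.47929603 -115.91984424] 24.921619218548116 F [-0.30546509  0.01241062] -0.6102173337056784 w 0.9980806564616687
nb ((575.1720581054688, -5.41473388671875), (83.09812927246094, 41.16191101074219), 83.87865447998047) stand [ 59.01986273 -22.89453771]
```

View pics/s5z.png

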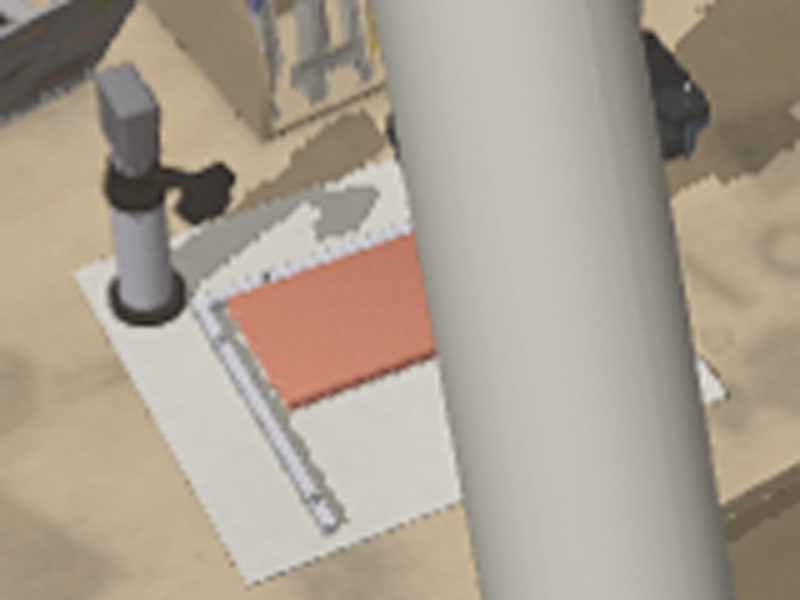

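View pics/w5.png

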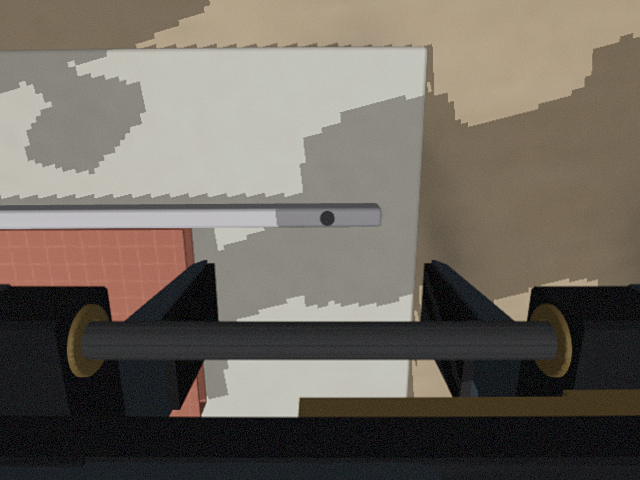

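The scene view shows a gap of about 6 mm left to the left fence at (235-290, 300-400 in the zoom). I'll take small steps.

apply_moves(
  translation=[
    [-2,0,0],
    [-1.5,0,0],
    [-1,0,0],
    [0,0,0],
  ],
  spin=[0,0,0,0],
  fingers=[0,0,0,0],
)

```text
time: 9.5
eef_pos: [551.2, -92.0, 24.9]
eef_rot: [0.0, -0.666, 0.746, 0.0]
ft_force: [0.2, 0.6, 0.3]
width: 0.997
```

apply_moves(
  translation=[
    [-1,0,0],
    [0,0,0],
  ],
  spin=[0,0],
  fingers=[0,0],
)

```text
time: 9.75
eef_pos: [551.3, -91.0, 24.9]
eef_rot: [0.0, -0.666, 0.746, 0.0]
ft_force: [-0.1, -1.0, 0.6]
width: 1.0
```

apply_moves(
  translation=[
    [-1,0,0],
    [0,0,0],
  ],
  spin=[0,0],
  fingers=[0,0],
)

```text
time: 10.0
eef_pos: [551.4, -90.1, 24.9]
eef_rot: [-0.0, -0.666, 0.746, 0.0]
ft_force: [-0.4, -1.1, 0.8]
width: 0.998
```

apply_moves(
  translation=[
    [-1,0,0],
    [0,0,0],
  ],
  spin=[0,0],
  fingers=[0,0],
)

```text
time: 10.25
eef_pos: [551.5, -89.0, 24.9]
eef_rot: [-0.0, -0.666, 0.746, 0.0]
ft_force: [0.0, 0.5, 0.8]
width: 0.997
```

apply_moves(
  translation=[
    [-1,0,0],
    [0,0,0],
  ],
  spin=[0,0],
  fingers=[0,0],
)

```text
time: 10.5
eef_pos: [551.7, -88.0, 24.9]
eef_rot: [0.0, -0.666, 0.746, 0.0]
ft_force: [0.3, -0.4, 1.0]
width: 1.0
```

```bash
python3 -c "
from h import *
rep('w6'); c=cap('scene','s6')
im=np.ascontiguousarray(c['frame'][:,:,::-1]);cv2.imwrite('pics/s6z.png',cv2.resize(im[255:315,260:340],None,fx=10,fy=10,interpolation=cv2.INTER_CUBIC))"
```

```text
10.5 tcp [  44.56233673 -107.57146385] 24.912143773572392 F [ 0.37741139 -0.36263624] 1.0217575513607415 w 0.9998742430230164
nb ((576.0735473632812, 2.772655487060547), (83.26248931884766, 40.8950309753418), 83.52195739746094) stand [ 59.03184637 -14.65767642]
```

View pics/s6z.png

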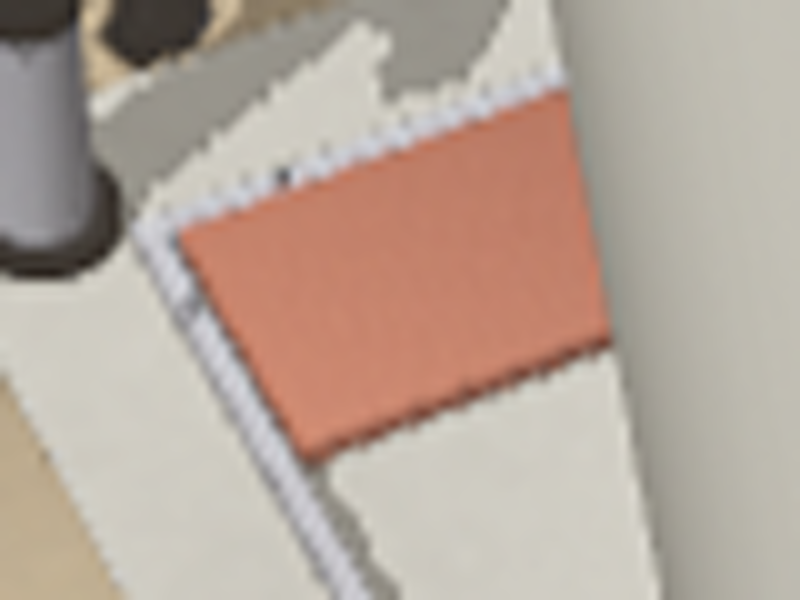

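Very nearly there. I'll continue in 1 mm steps until the force rises.

apply_moves(
  translation=[
    [-0.7,0,0],
    [0,0,0],
  ],
  spin=[0,0],
  fingers=[0,0],
)

```text
time: 10.85
eef_pos: [551.7, -87.4, 24.9]
eef_rot: [0.0, -0.666, 0.746, -0.0]
ft_force: [-0.2, -0.6, 0.0]
width: 0.998
```

apply_moves(
  translation=[
    [-0.7,0,0],
    [0,0,0],
  ],
  spin=[0,0],
  fingers=[0,0],
)

```text
time: 11.1
eef_pos: [551.8, -86.7, 24.9]
eef_rot: [0.0, -0.666, 0.746, -0.0]
ft_force: [0.3, -0.3, 0.4]
width: 1.002
```

apply_moves(
  translation=[
    [-0.8,0,0],
    [0,0,0],
  ],
  spin=[0,0],
  fingers=[0,0],
)

```text
time: 11.35
eef_pos: [551.9, -85.9, 24.9]
eef_rot: [0.0, -0.666, 0.746, 0.0]
ft_force: [0.1, -0.3, 0.2]
width: 1.002
```

apply_moves(
  translation=[
    [-0.8,0,0],
    [0,0,0],
  ],
  spin=[0,0],
  fingers=[0,0],
)

```text
time: 11.6
eef_pos: [552.0, -85.1, 24.9]
eef_rot: [-0.0, -0.666, 0.746, 0.0]
ft_force: [-0.2, 0.6, 0.3]
width: 1.001
```

apply_moves(
  translation=[
    [-0.8,0,0],
    [0,0,0],
  ],
  spin=[0,0],
  fingers=[0,0],
)

```text
time: 11.85
eef_pos: [552.2, -84.6, 25.0]
eef_rot: [-0.0, -0.666, 0.746, -0.0]
ft_force: [-0.2, -3.3, -0.7]
width: 0.999
```

```bash
python3 -c "
from h import *
rep('w7'); c=cap('scene','s7')
im=np.ascontiguousarray(c['frame'][:,:,::-1]);cv2.imwrite('pics/s7z.png',cv2.resize(im[255:315,260:340],None,fx=10,fy=10,interpolation=cv2.INTER_CUBIC))"
```

```text
11.85 tcp [  44.73038325 -104.05205598] 24.963435582374462 F [ 0.14490214 -3.31792482] -0.7117275160706669 w 0.9990310192797323
nb ((576.6087036132812, 6.253013610839844), (83.45430755615234, 40.89764404296875), 83.52228546142578) stand [ 59.18799604 -11.1398785 ]
```

View pics/s7z.png

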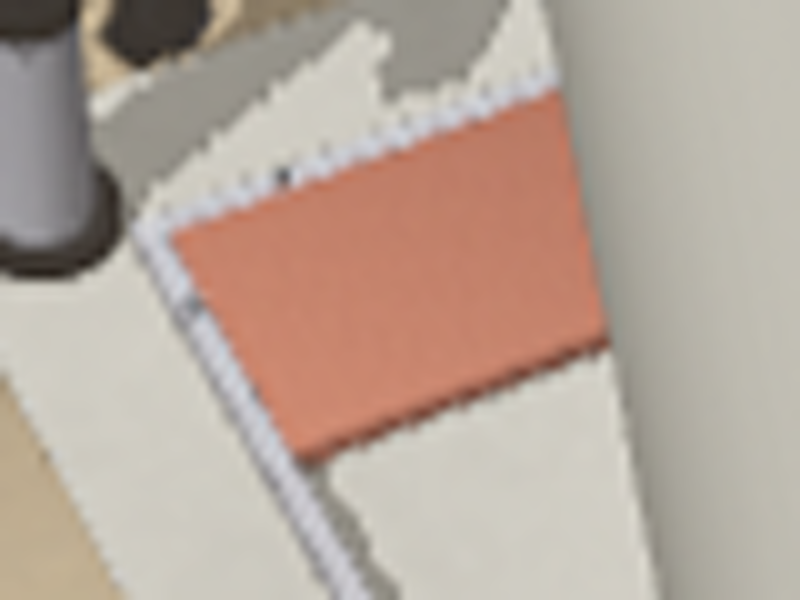

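View pics/w7.png

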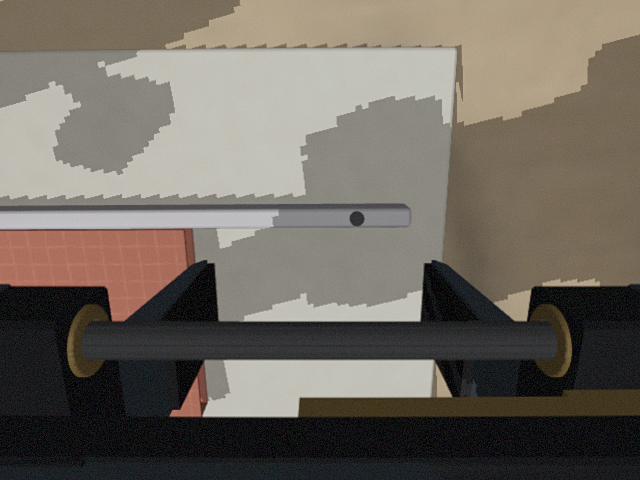

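It is flush on the left, with 3.3 N of contact. I'll do a last gentle push on the near edge to seat it against the far fence, using narrower fingers.

apply_moves(
  translation=[
    [-0.2,0,0],
    [6,0,0],
    [0,0,-40],
    [-40,31,0],
    [-40,31,0],
    [-40,31,0],
    [0,0,40],
    [0,0,0],
    [0,-10,0],
    [0,-4,0],
    [0,-2,0],
    [0,-1,0],
    [0,0,0],
  ],
  spin=[0,0,0,0,0,0,0,0,0,0,0,0,0],
  fingers=[0,0,0,80,80,80,80,80,80,80,80,80,80],
)

```text
time: 13.58
eef_pos: [489.4, 37.7, 25.0]
eef_rot: [0.0, -0.666, 0.746, 0.0]
ft_force: [-0.1, -0.3, -0.2]
width: 0.685
```

```bash
python3 -c "
from h import *
rep('w8')"
```

```text
13.575 tcp [-30.91738293  10.68189071] 24.978383070884334 F [-0.03399548 -0.30745303] -0.2242896154091367 w 0.6854195049901338
nb ((555.2639770507812, 40.30840301513672), (139.467529296875, 89.88329315185547), 83.76536560058594) stand [34.29015543 20.41110299]
```

View pics/w8.png

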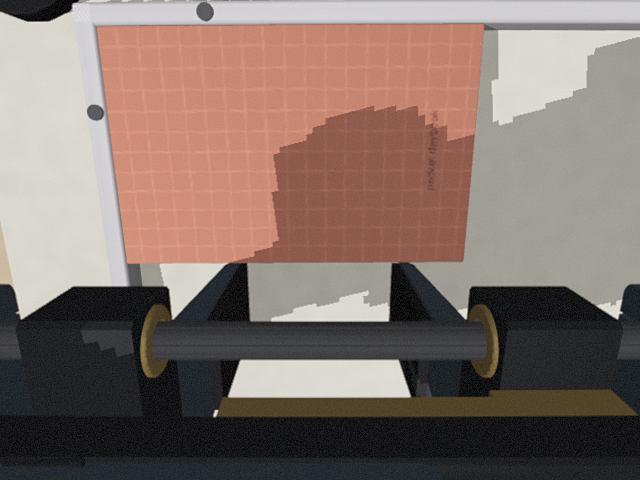

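The notebook is seated in the corner and reads (34.3, 20.4) against a nominal (35, 20). One more touch on the near edge.

apply_moves(
  translation=[
    [0,-0.8,0],
    [0,-0.7,0],
    [0,0,0],
  ],
  spin=[0,0,0],
  fingers=[80,80,80],
)

```text
time: 14.0
eef_pos: [490.7, 37.6, 24.9]
eef_rot: [-0.0, -0.666, 0.746, 0.0]
ft_force: [-1.6, -0.2, 0.5]
width: 0.686
```

```bash
python3 -c "
from h import *
rep('w9')"
```

```text
14.0 tcp [-29.60946158  10.70045342] 24.8571108109492 F [-1.6099536  -0.35459828] 0.4841405057035763 w 0.6862193915950462
nb ((555.2186889648438, 40.268043518066406), (139.4207305908203, 89.96150207519531), 83.80165100097656) stand [34.24949104 20.36608847]
```

Seated, and it did not move. Next I'll check clearances around the column: the rack, the laptop and the grip.

```bash
python3 -c "
from h import *
c=load('scene0')
a=plane(c,[[289,240],[240,165],[400,190]],0.)[:,:2]; print('rack base',a,(a-T0)@RS)
g=plane(c,np.array([[98,78],[130,62],[158,105],[130,118]])/[5,4.8]+[235,215],200.)[:,:2]; print('grip top',g,(g-T0)@RS)
a=plane(c,[[265,206],[230,245]],0.)[:,:2]; print('laptop @0',(a-T0)@RS)
a=plane(c,[[265,206],[243,96]],200.)[:,:2]; print('at200',(a-T0)@RS)
"
```

```text
rack base [[ 733.51594147   -9.67812894]
 [1153.02176984  -46.62238232]
 [ 731.99529351 -464.91828453]] [[ 216.89803093  -10.03195863]
 [ 637.94011017   -1.45376456]
 [ 264.55192079 -462.77362715]]
grip top [[652.11957375 142.27213966]
 [653.90294532 121.19447898]
 [616.04068214 124.40761798]
 [615.35716194 142.19831665]] [[119.5672224  132.2387921 ]
 [123.61653674 111.4770184 ]
 [ 85.62871435 110.5822636 ]
 [ 83.02780809 128.1950841 ]]
laptop @0 [[395.75992163  -1.05246837]
 [279.45747906 168.77108548]]
at200 [[199.48275374  67.83542504]
 [768.85651842 -80.71238976]]
```

apply_moves(
  translation=[
    [0,10,0],
    [0,0,-50],
    [0,0,-60],
    [0,0,-60],
    [0,0,-60],
    [-20,-20,-50],
    [-40,-35,0],
    [-30,-5,0],
    [0,0,0],
  ],
  spin=[0,0,0,0,0,0,0,0,0],
  fingers=[80,80,0,0,0,0,0,0,0],
)

```text
time: 15.18
eef_pos: [550.5, 122.9, 304.2]
eef_rot: [-0.0, -0.667, 0.745, 0.0]
ft_force: [0.4, -0.5, 0.5]
width: 1.0
```

```bash
python3 -c "
from h import *
rep('w10'); cap('scene','s10')"
```

```text
15.175 tcp [ 20.63963253 101.97407054] 304.2323736826909 F [ 0.46403117 -0.50067817] 0.5445686768993221 w 1.0004176392335613
nb ((555.7456665039062, 40.23788070678711), (138.9867706298828, 89.26930236816406), 83.74186706542969) stand [34.77664383 20.39301532]
```

View pics/w10.png

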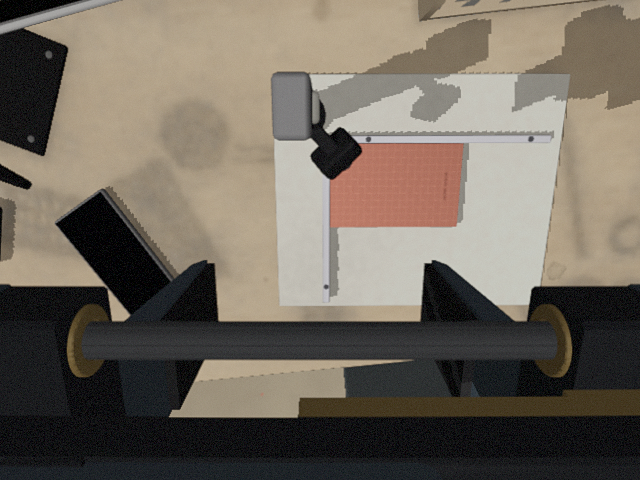

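View pics/s10.png

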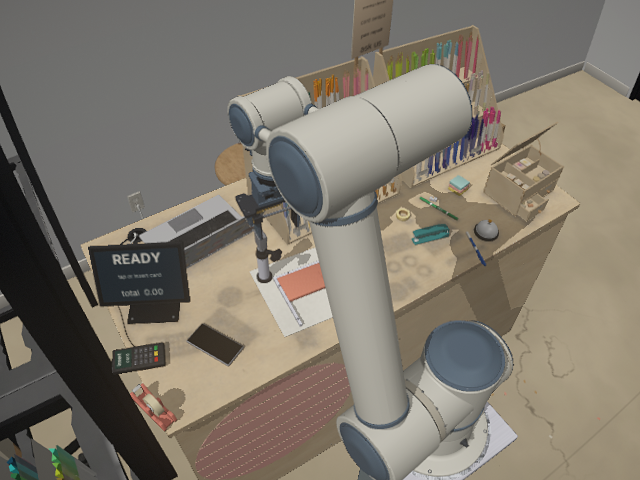

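The grey grip shows at (292,105) in the wrist view, with the notebook tight in the corner. I'll zoom in on the grip to locate its top face.

```bash
python3 -c "
from h import *
c=load('w10');im=np.ascontiguousarray(c['frame'][:,:,::-1]);cv2.imwrite('pics/w10z.png',cv2.resize(im[60:190,250:380],None,fx=4.6,fy=4.6,interpolation=cv2.INTER_CUBIC))
o,R=ext(c);print('cam',(o[:2]-T0)@RS,o[2])"
```

```text
cam [ 94.56640368 101.44329039] 458.1455033348802
```

View pics/w10z.png

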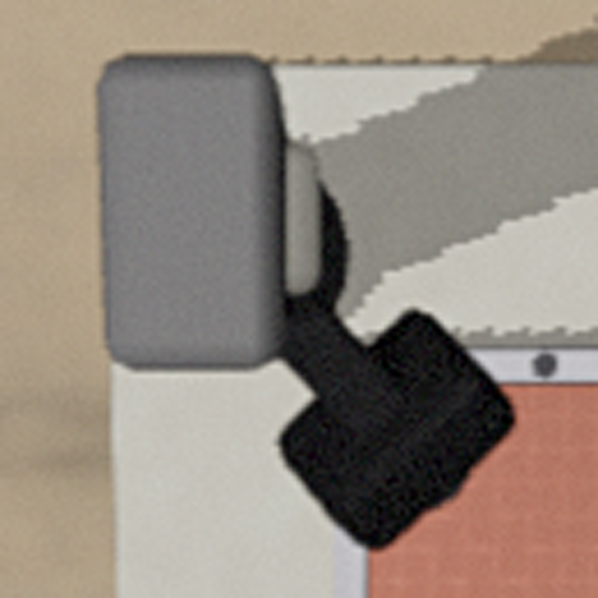

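```bash
python3 -c "
from h import *
c=load('w10')
f=lambda z:np.array(z,float)/4.6+[250,60]
a=plane(c,f([[99,58],[265,58],[108,368],[278,365]]),199.)[:,:2]; print((a-T0)@RS, ((a-T0)@RS).mean(0),a.mean(0))
b=plane(c,f([[320,160],[318,290]]),177.)[:,:2]; print('button',(b-T0)@RS)
print('pred', proj(c,np.r_[T0+RS@[108,118],200.]))
s=c['state'];R=Rq(s['eef_rot']);d=np.r_[a.mean(0),175]-s['eef_pos'];print('delta tool',R.T@d)
"
```

```text
[[126.37919767 129.397942  ]
 [126.30911915 108.1152121 ]
 [ 87.63231445 129.4145048 ]
 [ 87.95501008 106.74560142]] [107.06891034 118.41831508] [638.20176216 129.88230876]
button [[115.50868556 101.06266145]
 [ 97.83890808 101.38763327]]
pred [[291.334801  105.0659559]]
delta tool [-16.67214367 -86.48373685 129.16672379]
```

The grip centre is at about stand (107.2, 118.2). I'll move over it, descend and pinch.

apply_moves(
  translation=[
    [-8,-43,0],
    [-8.5,-43.5,0],
    [0,0,0],
    [0,0,40],
    [0,0,40],
    [0,0,30],
    [0,0,19],
    [0,0,0],
  ],
  spin=[0,0,0,0,0,0,0,0],
  fingers=[0,0,0,0,0,0,0,0],
  grip_force=25,
)

```text
time: 16.27
eef_pos: [636.9, 127.1, 174.9]
eef_rot: [-0.001, -0.666, 0.746, 0.001]
ft_force: [0.3, -0.3, 0.6]
width: 1.001
```

```bash
python3 -c "
from h import *
s=r.get_state();print((s['eef_pos'][:2]-T0)@RS,s['eef_pos'],s['ft_force'],s['joint_positions']);cap('wrist','w11');cap('scene','s11')"
```

```text
[106.06355568 115.47189234] [636.8840761  127.06169741 174.910653  ] [ 0.32901105 -0.26623302  0.5957516 ] [ 1.05073516e-01  5.82717043e-01  1.34363383e+00 -1.13154314e-04
  1.21831915e+00  1.78970288e+00]
```

View pics/w11.png

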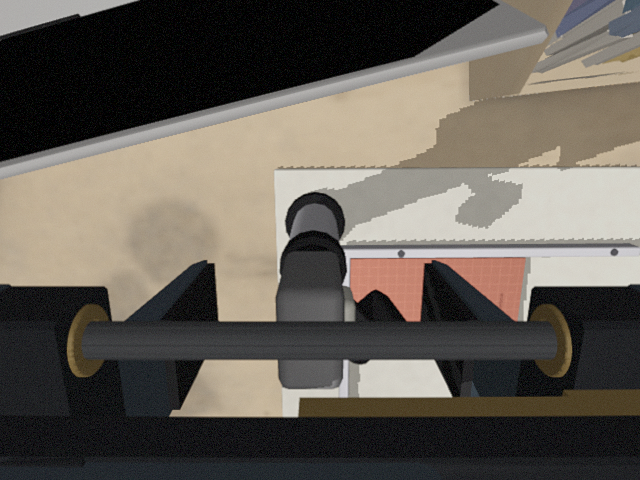

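View pics/s11.png

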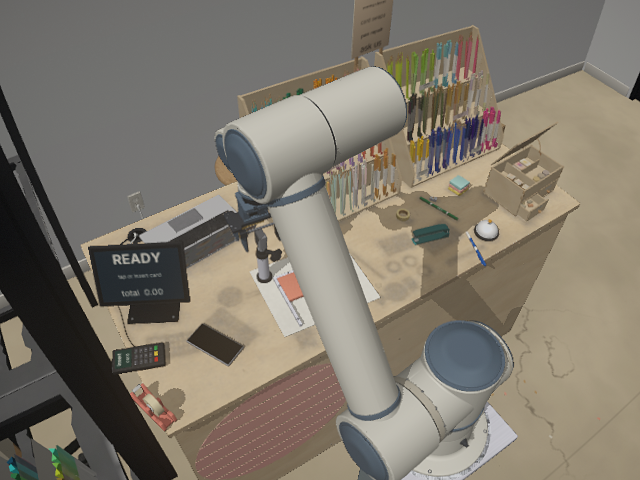

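The jaws are about 2.7 mm right of the grip's centre (grip mid near column 310, jaw mid near 318). I'll correct that and then close.

apply_moves(
  translation=[
    [-2.7,-1.2,0],
    [0,0,0],
    [0,0,0],
    [0,0,0],
    [0,0,0],
    [0,0,0],
    [0,0,0],
    [0,0,0],
    [0,0,0],
    [0,0,0],
    [0,0,0],
  ],
  spin=[0,0,0,0,0,0,0,0,0,0,0],
  fingers=[0,120,150,255,255,255,255,255,255,255,255],
  grip_force=25,
)

```text
time: 17.75
eef_pos: [640.0, 130.1, 175.9]
eef_rot: [-0.0, -0.666, 0.746, -0.0]
ft_force: [-0.5, -5.0, 0.7]
width: 0.265
```

```bash
python3 -c "
from h import *
s=r.get_state();print((s['eef_pos'][:2]-T0)@RS,s['eef_pos'],s['ft_force'],s['width']*91);cap('wrist','w12')"
```

```text
[108.79817363 118.7943081 ] [639.96151793 130.06934326 175.86160637] [-0.50395177 -5.00026175  0.68019912] 24.09229093063507
```

View pics/w12.png

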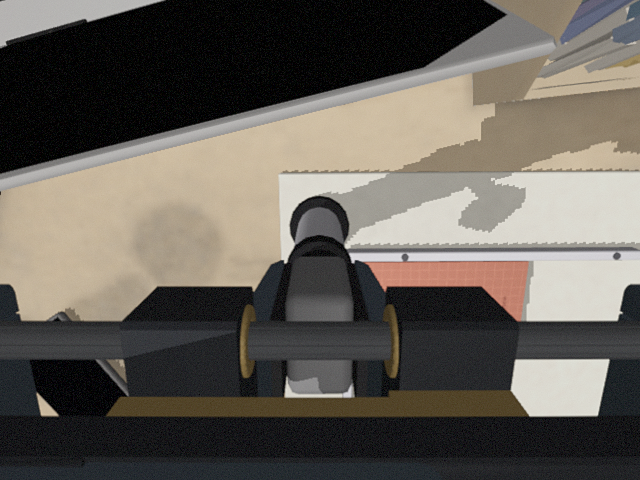

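The opening is 24.1 mm, so the button is in. I'll make a small trial lift.

apply_moves(
  translation=[
    [0.4,0,0],
    [0,0,-2],
    [0,0,-3],
    [0,0,0],
  ],
  spin=[0,0,0,0],
  fingers=[255,255,255,255],
)

```text
time: 18.3
eef_pos: [640.0, 130.0, 181.1]
eef_rot: [-0.0, -0.666, 0.746, -0.0]
ft_force: [0.1, -3.9, -1.9]
width: 0.257
```

apply_moves(
  translation=[
    [0.3,0,-5],
    [0,0,-6],
    [0,0,-6],
    [0,0,-6],
    [0,0,-6],
    [0,0,-6],
    [0,0,0],
  ],
  spin=[0,0,0,0,0,0,0],
  fingers=[255,255,255,255,255,255,255],
)

```text
time: 19.18
eef_pos: [640.0, 130.0, 216.4]
eef_rot: [0.0, -0.666, 0.746, 0.0]
ft_force: [-0.1, 4.0, -2.6]
width: 0.263
```

```bash
python3 -c "
from h import *
s=r.get_state();print((s['eef_pos'][:2]-T0)@RS,s['eef_pos'],s['ft_force'],s['width']*91);cap('wrist','w13');c=cap('scene','s13')
im=np.ascontiguousarray(c['frame'][:,:,::-1]);cv2.imwrite('pics/s13z.png',cv2.resize(im[185:305,215:345],None,fx=5,fy=5,interpolation=cv2.INTER_CUBIC))"
```

```text
[108.81994464 118.74858639] [639.97822368 130.02153772 216.40465431] [-0.12762255  3.98474798 -2.58324279] 23.933468570574934
```

View pics/s13z.png

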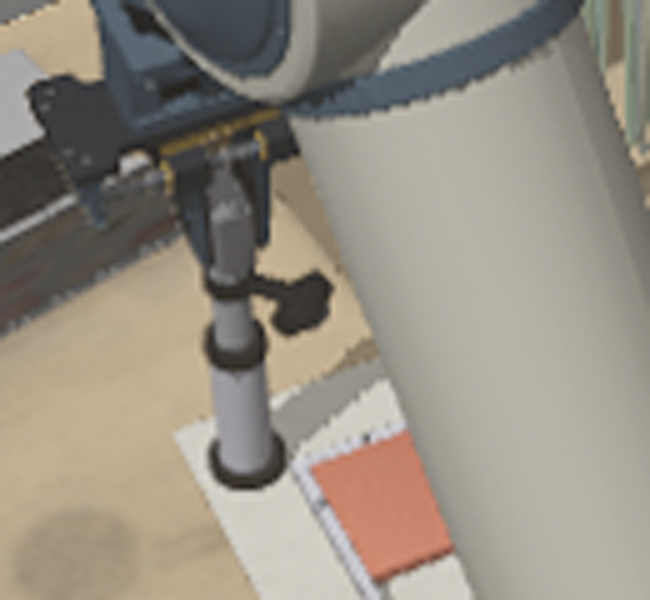

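View pics/w13.png

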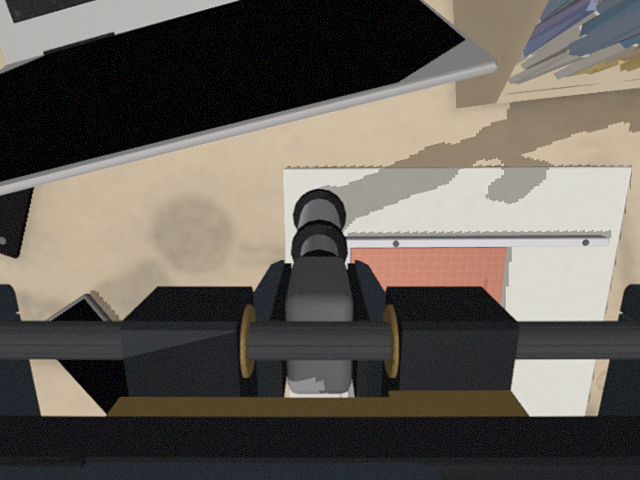

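The mast is following: the head has visibly risen above the tube collar. I'll lift past the first stop to just short of the end.

apply_moves(
  translation=[
    [-0.3,0,-6],
    [0,0,-6],
    [0,0,-6],
    [0,0,-6],
    [0,0,-6],
    [0,0,-6],
    [0,0,-5],
    [0,0,-3],
    [0,0,-2],
    [0,0,0],
  ],
  spin=[0,0,0,0,0,0,0,0,0,0],
  fingers=[255,255,255,255,255,255,255,255,255,255],
)

```text
time: 20.52
eef_pos: [640.0, 130.0, 262.0]
eef_rot: [-0.0, -0.666, 0.746, -0.0]
ft_force: [-1.5, -1.3, -3.3]
width: 0.26
```

apply_moves(
  translation=[
    [0,0,-1],
    [0,0,-1],
    [0,0,0],
  ],
  spin=[0,0,0],
  fingers=[255,255,255],
)

```text
time: 20.9
eef_pos: [640.0, 130.0, 263.9]
eef_rot: [-0.0, -0.666, 0.746, 0.0]
ft_force: [-1.6, -3.1, -3.8]
width: 0.265
```

apply_moves(
  translation=[
    [0,0,-1],
    [0,0,0],
  ],
  spin=[0,0],
  fingers=[255,255],
)

```text
time: 21.15
eef_pos: [640.0, 130.0, 265.0]
eef_rot: [-0.0, -0.666, 0.746, -0.0]
ft_force: [-1.5, -2.1, -3.6]
width: 0.26
```

apply_moves(
  translation=[
    [0,0,-0.7],
    [0,0,0],
  ],
  spin=[0,0],
  fingers=[255,255],
)

```text
time: 21.4
eef_pos: [640.0, 130.0, 265.7]
eef_rot: [-0.0, -0.666, 0.746, -0.0]
ft_force: [-2.4, -2.7, -3.6]
width: 0.262
```

apply_moves(
  translation=[
    [0,0,-0.7],
    [0,0,0],
  ],
  spin=[0,0],
  fingers=[255,255],
)

```text
time: 21.65
eef_pos: [640.0, 130.0, 266.1]
eef_rot: [-0.0, -0.666, 0.746, 0.0]
ft_force: [-1.5, -2.0, -8.2]
width: 0.264
```

apply_moves(
  translation=[
    [0,0,-0.7],
    [0,0,0],
  ],
  spin=[0,0],
  fingers=[255,255],
)

```text
time: 21.9
eef_pos: [640.0, 130.0, 266.3]
eef_rot: [-0.0, -0.666, 0.746, 0.0]
ft_force: [2.5, -2.9, -19.0]
width: 0.266
```

The hard end is reached: the force rose to 19 N at about z 266. I'll relax slightly while staying against the stop, then check.

apply_moves(
  translation=[
    [0,0,0.4],
    [0,0,0],
    [0,0,0],
  ],
  spin=[0,0,0],
  fingers=[255,255,255],
)

```text
time: 22.28
eef_pos: [639.9, 130.0, 266.3]
eef_rot: [-0.0, -0.666, 0.746, 0.0]
ft_force: [3.6, -4.0, -21.1]
width: 0.262
```

```bash
python3 -c "
from h import *
c=rep('w14');c=cap('scene','s14')
im=np.ascontiguousarray(c['frame'][:,:,::-1]);cv2.imwrite('pics/s14z.png',cv2.resize(im[165:325,205:405],None,fx=4,fy=3.75,interpolation=cv2.INTER_CUBIC))"
```

```text
22.275 tcp [108.78846474 118.74948513] 266.33191222761235 F [ 3.96458774 -3.60102044] -21.115123540372526 w 0.26197967743793044
nb ((569.2064208984375, 38.77995300292969), (139.31243896484375, 62.1600456237793), 83.9907455444336) stand [48.31612104 20.39736789]
```

View pics/s14z.png

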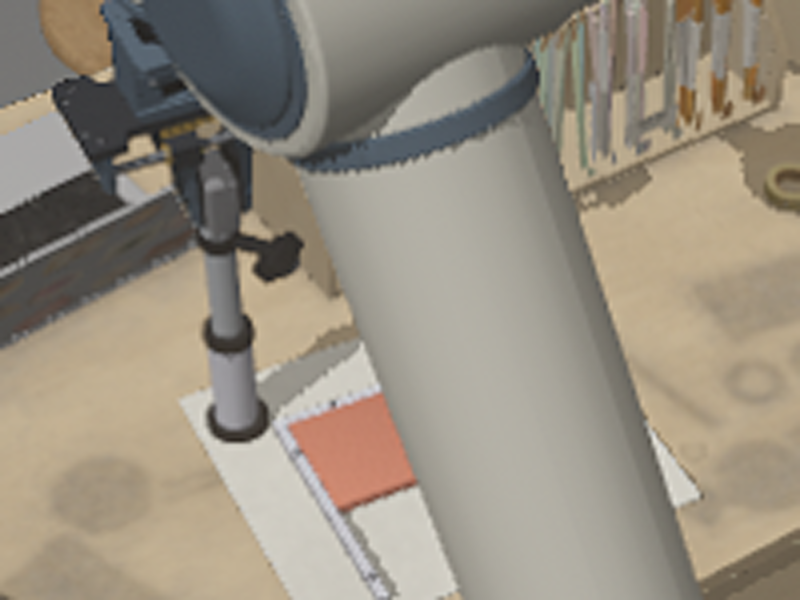

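View pics/w14.png

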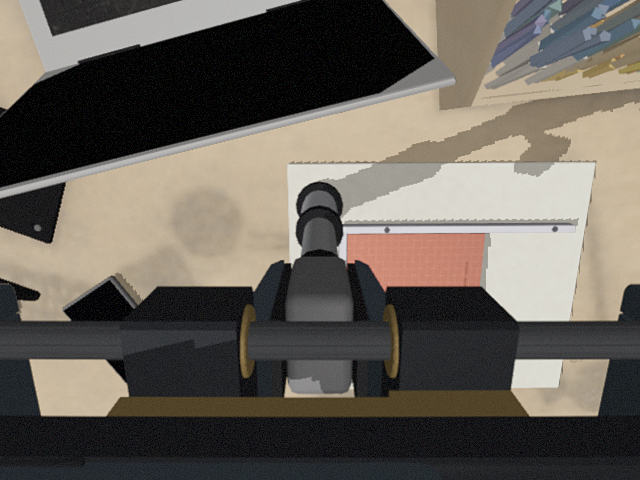

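apply_moves(
  translation=[
    [0,0,0.5],
    [0,0,0],
    [0,0,0],
    [0,0,0],
    [0,0,0],
  ],
  spin=[0,0,0,0,0],
  fingers=[255,255,255,255,255],
)

```text
time: 23.0
eef_pos: [640.0, 130.0, 266.2]
eef_rot: [-0.0, -0.666, 0.746, -0.0]
ft_force: [0.5, -4.1, -15.0]
width: 0.259
```

apply_moves(
  translation=[
    [0,0,0],
    [0,0,0],
    [0,0,0],
    [0,0,0],
  ],
  spin=[0,0,0,0],
  fingers=[255,255,255,255],
)

```text
time: 23.5
eef_pos: [640.0, 130.1, 266.2]
eef_rot: [-0.0, -0.666, 0.746, -0.0]
ft_force: [-1.4, -4.7, -13.8]
width: 0.264
```

The hold is stable: about 14 N up against the stop and an opening of 24 mm, so the button is in. I'm handing in.

```bash
python3 -c "
from h import *
s=r.get_state();print(s['time'],s['eef_pos'],s['ft_force'],s['width']*91);r.finish_job()"
```

```text
23.5 [639.98072775 130.06891602 266.19489364] [ -1.41551582  -4.71310953 -13.78810885] 24.03941572960329
the job is handed in; nothing more can be done
```

I pushed the notebook square into the fence corner, then pinched the grip with its button in and lifted the camera to the second stop. The job was handed in at 23.5 s with the arm holding it there; the hand-in gives no verdict.

- **Notebook:** It met each fence with a measurable contact, about 4 N on the far fence and 3.3 N on the left. The last full wrist view put its centre at stand (34.8, 20.4) mm, against a home of (35, 20). It was within 0.1° of the fence direction. Final pictures, with the notebook partly hidden by the gripper, still show it tight in the corner.
- **Camera:** The tool rose 90.3 mm after the pinch, and the force then climbed sharply, so the mast is at its hard end. At hand-in it was pressing up with about 14 N. The opening was 24.0 mm, which means the button was flush.
- **Off during the work:**
  - The scene and wrist cameras disagreed by about 5 mm on the notebook's starting position, so I went by the wrist camera and by contact.
  - The tool was 2.7 mm off the grip's centre before the pinch, so I corrected it; the grip still carries a side force of about 5 N.
  - The push against the hard end briefly reached 21 N before I eased it.
- **Bystanders:** The tool stayed clear of the stapler, tape roll and phone. I did not measure their positions again at the end.

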